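# Start the clamp screw of the mould-insert press

## Robot

A 6-joint arm with a two-finger parallel gripper is mounted at the origin on the work surface; the furniture and walls round the work are solid. World frame = base frame: x ahead of the robot, y to its left, z up, the work surface at z = 0. Lengths are in m, angles in rad, forces in N, time in s.
With the tool pointing down it reaches from about 0.425 to 0.95 m from the base axis. Payload 3.5 kg.
Tool frame: the origin (TCP) lies midway between the tips of the shut fingers; the grasp point (between the pads) lies 19 mm behind it; z points along the fingers, y is the direction in which the jaws open and shut (so a half turn about z gives the same grasp; the last joint's range is limited). The gripper opens to 85 mm and grips with 20 to 120 N. Pads are 22 mm wide; open, the fingers measure 114 mm over their backs; the gripper's body (76 mm by 85 mm) begins 54 mm behind the grasp point. The pads swing forward as they close: fully open they stand 13 mm farther back than shut.
Start: joints at [1.049, 0.286, 1.577, -0, 1.279, -0.15], TCP at [0.245, 0.629, 0.231] pointing down, gripper open.
Joint ranges: [-2.77, 2.77], [-0.9, 2.22], [0.21, 2.48], [-1.53, 4.67], [0.24, 2.81], [-2.84, 2.84]. Speed limits (rad/s): [2.79, 2.79, 3.14, 3.14, 3.14, 3.14].

## Interface

Orientations are given as a rotation vector (axis times angle).
In Python, from station import * gives the robot as it stands. The module is installed in compiled form; this text tells all that it offers.
- The arm moves only by the tool servo_tool, never from a script. Its argument "rows" is one flat list of numbers, 5 for each row, row after row: the opening, from 0 (shut) to 1 (fully open), then the shift along the tool's x, y, z in m, then the turn about the tool's z in rad. A call has 1 to 12 rows; each row shifts and turns the pose as measured when the row begins, along the tool's axes as they then stand; what a row does not reach is not made up. A row lasts 1/10 s, in which the tool goes at most 50 mm and 8.59 degrees, less where a joint would pass 70% of its speed; a pose out of reach is approached as far as the arm can. A call with a gripper value outside its range is refused whole. The fingers move at their own pace and stop on an object; "newtons" is the grip in N (left out, the last holds). Time passes only in rows, so rows that do not move let the fingers close. It gives the time, the measured TCP pose, the force and the opening at its end, in the units of the state.
- observe(): the state, without advancing time (a new reading comes with each control period).
- capture(name): name is "scene" or "top" or "wrist"; returns (picture, depth): 400x640x3 uint8, red, green, blue; 400x640 float32, m along the optical axis (not along the pixel's ray), 0 where there is no reading.
- camera_model(name): a dict with "fovy" (degrees; the focal length in pixels is half the picture's height over the tangent of half this angle, whatever the lens; pixels are square), "cx", "cy" (the principal point, pixels), "k1" (the pictures are not rectified: a ray, as slopes to the right and down, at radius r is drawn at 1 + k1 r^2 times it, then the intrinsics apply), "T" (4x4, takes a point from camera to world coordinates); the wrist camera has in their place "mount" (4x4, takes a point from camera to tool coordinates, whose origin is the TCP and whose axes are the flange's). Camera axes: x right, y down, z forward; pixel columns grow to the right and rows downward; lengths in m; the calibration is good to about 2 mm. A picture is of the moment at which its call begins: read the wrist's pose just before it. camera_model takes no time and is no camera call.
- hand_in(): hands the job in, once; it reports no verdict.
The state is a dict: "clock": time; "joints": joint angles; "qd": joint speeds; "joint_efforts": joint torques, N m; "position": TCP position; "ee_rot": TCP orientation; "ft_force": force on the tool from outside, world axes, zero at the start; "torque": the same for the moment, N m; "finger_gap": opening from 0.0 (shut) to 1.0 (fully open).
Only numpy, scipy, OpenCV 4.12 (cv2) and the standard library are available. Lean on these libraries where they do the work, as an engineer would, in place of code of your own. Each camera call takes 0.05 s, during which the arm holds its last target.

## Task

The clamp screw of the small press is only resting on the start of its thread in the brass boss. Take it by its red crank handle and turn it backward (anticlockwise seen from above) until it drops into the start of the thread, then turn it forward (clockwise) one full turn from there and finish while still holding the handle, with the screw standing still and started by that one turn. Leave the oiler, the grease tin and the magnet block where they are.

Things in the scene. Friction and masses are not known exactly. Their poses are not given: they have to be found in the camera images.
- screw_axis (a point): point fixed on the press, on the clamp screw's upright axis, 136 mm above the bench; z up. The press is bolted down: grey base 110 x 160 x 16 mm, two pillars, steel nut plate 64 x 150 mm (top at 72 mm), on it a round brass boss 52 mm across (top at 95 mm) with the thread inside. Screw hub 36 mm across and flat crank above it, their tops at most 136 mm above the bench.
- handle_grip (a point): centre (half-way up) of the red upright handle on the crank: round, 25 mm across, 60 mm tall, 45 mm from the screw axis, centre about 172 mm above the bench at the start. It spins freely on its pin, so the gripper need not turn as it goes round. It has sprung play on the pin (20 mm up, 6 mm down, 0.2 N/mm): a hand circling at constant height lets the screw rise and drop.
- clamp_screw (a joint): turn of screw and crank, rad; grows forward (clockwise from above), falls backward; -0.3 to 0.3 at the start. Light friction (under 2 N at the handle); stays where it is left. The drop comes 0.6 to 2.7 rad backward of the start, differently each time; it cannot be seen on the boss beforehand.
- screw_height (a joint): height of screw, hub and crank, m; 0 = on the crest of the thread start. Right-hand thread, pitch 7 mm. At the start about -0.0005 to -0.003; turned backward it climbs slowly to 0, then drops by its own weight (0.6 kg) at once to about -0.007; turned forward from there it sinks 7 mm a turn, to -0.014 one turn after the drop.
- oiler: small cream oiler bottle with a red collar, 56 mm diameter, 126 mm tall, standing; origin at the centre of its underside; a bystander
- grease_tin: open cream-coloured tin, 87 mm diameter, 62 mm tall; origin at the centre of its underside; a bystander
- magnet_base: grey magnet block with a red knob, 41 x 61 x 51 mm; origin at the centre of its underside; a bystander
- handle: the red handle itself (see handle_grip); origin at the centre of its lower end

How it is judged:
By the outcome, as a careful person would: the job done as asked, in the order asked, and still so for the second after the job is handed in, while the arm keeps its last pose, push and grip.
It also fails if it takes over 61 s, if anything falls off the work surface, if the arm or the gripper's body presses on something with over 40 N, if the wrist force passes 120 N, or if a joint passes its speed limit or range.

## Working session

There is one attempt and no reset: what is moved stays moved. The work goes in short steps, Python scripts to look and compute and a tool call to move; the robot and the scene stay as the last step left them, time stands still between calls to the robot, and variables do not carry over. Pictures are saved under pics/ and viewed, and the job is handed in when it is done.

Besides the shell and the picture viewer there is one more tool, called after ">>>" as name(argument=value, ...), one argument or row to a line, values as JSON. servo_tool: Moves the arm, as the interface text tells. Its arguments: {"type":"object","properties":{"rows":{"type":"array","items":{"type":"number"}},"newtons":{"type":"number"}},"required":["rows"]}

```bash
mkdir -p pics
python3 - <<'E'
from station import *
import cv2,numpy as np
s=observe();print(s)
for n in ["scene","top"]:
    p,d=capture(n);cv2.imwrite(f"pics/{n}0.png",p[:,:,::-1]);np.save(f"{n}0.npy",d);np.save(f"{n}0p.npy",p)
    m=camera_model(n);print(n,m)
print(camera_model("wrist"))
E
```

```text
{'clock': 0.0, 'joints': array([ 1.04900480e+00,  2.87220907e-01,  1.57816654e+00,  2.66472770e-06,
        1.27860251e+00, -1.49996011e-01]), 'qd': array([-0.00095111,  0.00052745,  0.00045129, -0.00131543,  0.00195353,
        0.00103053]), 'joint_efforts': array([-9.31163522e-04, -4.05988312e+01, -2.92622834e+01, -2.00888339e-04,
        5.85474452e-03,  2.32762051e-05]), 'position': array([0.24485987, 0.62832066, 0.22991601]), 'ee_rot': array([-0.58051144, -3.08668412,  0.00355302]), 'ft_force': array([ 1.33207816,  0.01367328, -0.18379117]), 'torque': array([ 0.00026007, -0.03044924, -0.06142877]), 'finger_gap': 0.9991826364470272}
scene {'fovy': 48.74379866349484, 'cx': 320.8964721281268, 'cy': 202.93611053606182, 'k1': -0.12087899866615404, 'T': array([[ 5.31355047e-01, -4.85434004e-01,  6.94273464e-01,
        -4.15962767e-01],
       [-8.47149103e-01, -3.04032520e-01,  4.35778182e-01,
        -6.92226873e-01],
       [-4.59836571e-04, -8.19706078e-01, -5.72784195e-01,
         8.12627474e-01],
       [ 0.00000000e+00,  0.00000000e+00,  0.00000000e+00,
         1.00000000e+00]])}
top {'fovy': 53.88783897692428, 'cx': 316.5640794288973, 'cy': 194.92758931576242, 'k1': -0.0043013666051643275, 'T': array([[-0.00818061, -0.9970442 ,  0.07639337,  0.29850781],
       [-0.99993768,  0.0087369 ,  0.00695061, -0.21278904],
       [-0.00759751, -0.07633175, -0.99705353,  1.12918303],
       [ 0.        ,  0.        ,  0.        ,  1.        ]])}
{'fovy': 60.49504354759634, 'cx': 323.2876003681613, 'cy': 201.80506384301088, 'k1': -0.004727548118750266, 'mount': array([[ 2.34494645e-04, -9.45669042e-01, -3.25130755e-01,
         8.37361149e-02],
       [ 9.99999969e-01,  1.94419400e-04,  1.55747278e-04,
         1.24520145e-03],
       [-8.40736533e-05, -3.25130781e-01,  9.45669058e-01,
        -1.41611981e-01],
       [ 0.00000000e+00,  0.00000000e+00,  0.00000000e+00,
         1.00000000e+00]])}
```

View pics/scene0.png

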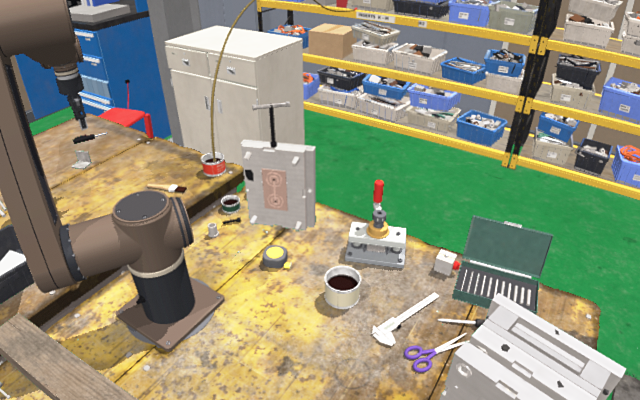

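View pics/top0.png

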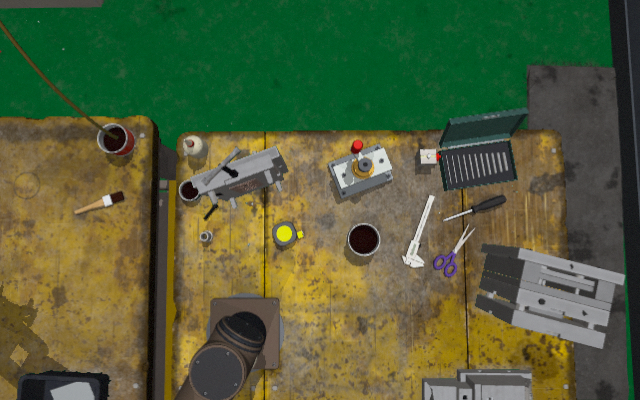

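The scene view shows the press near (378,240) with the red handle at (378,190). In the top view the press is at (362,172) and the handle top at (357,146). Next I measure both.

```bash
cat > h.py <<'E'
import numpy as np,cv2
from station import *
from scipy.spatial.transform import Rotation as R
def K(m,h=400):
    f=h/2/np.tan(np.radians(m["fovy"]/2)); return f
def cloud(m,d,T):
    f=K(m); v,u=np.mgrid[0:400,0:640].astype(float)
    x=(u-m["cx"])/f; y=(v-m["cy"])/f
    a,b=x.copy(),y.copy()
    for _ in range(8):
        s=1+m["k1"]*(a*a+b*b); a=x/s;b=y/s
    P=np.stack([a*d,b*d,d,np.ones_like(d)],-1)@T.T
    P[d<=0]=np.nan
    return P[...,:3]
def toolT(s):
    T=np.eye(4);T[:3,:3]=R.from_rotvec(s["ee_rot"]).as_matrix();T[:3,3]=s["position"];return T
def red(p):
    p=p.astype(int); return (p[...,0]>130)&(p[...,1]<70)&(p[...,2]<80)
def circ(P):
    A=np.c_[2*P[:,:2],np.ones(len(P))];b=(P[:,:2]**2).sum(1)
    c=np.linalg.lstsq(A,b,rcond=None)[0];return c[:2],np.sqrt(c[2]+c[0]**2+c[1]**2)
E
python3 - <<'E'
from h import *
for n,box in [("scene",(340,150,420,280)),("top",(325,130,400,205))]:
    m=camera_model(n);d=np.load(n+"0.npy");p=np.load(n+"0p.npy");P=cloud(m,d,m["T"])
    x0,y0,x1,y1=box
    M=np.zeros((400,640),bool);M[y0:y1,x0:x1]=1
    r=M&red(p)&np.isfinite(P[...,0]);Q=P[r]
    print(n,"red",len(Q),np.median(Q,0),Q.min(0),Q.max(0))
    if n=="top":
        t=Q[Q[:,2]>.195];print("top",len(t),t.mean(0),np.ptp(t,0))
    else:
        q=Q[(Q[:,2]>.15)&(Q[:,2]<.2)];print("side circ",len(q),q.mean(0),circ(q))
    for lo,hi in [(.06,.08),(.085,.1),(.105,.125),(.125,.14)]:
        q=P[M&~r&(P[...,2]>lo)&(P[...,2]<hi)]
        if len(q): print(lo,hi,len(q),q.mean(0),np.median(q,0),q.min(0),q.max(0))
    c=cv2.resize(p[y0-10:y1+10,x0-20:x1+20],None,fx=6 if n=="top" else 4,fy=6 if n=="top" else 4,interpolation=cv2.INTER_CUBIC)
    cv2.imwrite(f"pics/{n}0c.png",c[:,:,::-1]);print(c.shape)
E
```

```text
scene red 149 [ 0.47836611 -0.30752689  0.17316961] [ 0.47304228 -0.31496304  0.14370505] [ 0.49472463 -0.29604659  0.20199339]
side circ 133 [ 0.47945542 -0.30697058  0.17460886] (array([ 0.48483034, -0.30397227]), np.float64(0.009366890054075672))
0.06 0.08 833 [ 0.43859451 -0.33225426  0.07071451] [ 0.4364275  -0.34061474  0.07119472] [ 0.27937431 -0.40783816  0.06001344] [ 0.50375444 -0.24607143  0.079949  ]
0.085 0.1 173 [ 0.44058534 -0.33084135  0.09296465] [ 0.43940271 -0.33326714  0.09351024] [ 0.42224003 -0.35264338  0.08508048] [ 0.46935994 -0.30095833  0.0999896 ]
0.105 0.125 57 [ 0.44174626 -0.33031045  0.11675236] [ 0.43967899 -0.33276841  0.11882618] [ 0.43091733 -0.34557414  0.10513438] [ 0.48506311 -0.29328932  0.12469074]
0.125 0.14 171 [ 0.45548986 -0.32233081  0.13202975] [ 0.45060649 -0.32301698  0.13261224] [ 0.42928029 -0.34509763  0.12531332] [ 0.49545179 -0.29131309  0.13735076]
(600, 480, 3)
top red 69 [ 0.49003699 -0.30391811  0.20234803] [ 0.47988547 -0.31607646  0.19469418] [ 0.50017771 -0.29417476  0.20557055]
top 68 [ 0.48973604 -0.30449454  0.20241853] [0.01964431 0.0219017  0.00700327]
0.06 0.08 978 [ 0.45169675 -0.32808739  0.0725684 ] [ 0.45111582 -0.32027478  0.07239919] [ 0.39872252 -0.40748581  0.06030739] [ 0.50875575 -0.2505032   0.07995695]
0.085 0.1 121 [ 0.44385417 -0.32436894  0.09469669] [ 0.44055496 -0.32077971  0.09483119] [ 0.42806318 -0.35381283  0.0854148 ] [ 0.47010884 -0.30504501  0.09925751]
0.105 0.125 11 [ 0.45388784 -0.31728828  0.12003885] [ 0.442504   -0.31626294  0.11916445] [ 0.43651763 -0.33922235  0.11678542] [ 0.48446947 -0.29870337  0.1243527 ]
0.125 0.14 209 [ 0.45901864 -0.32468294  0.13358596] [ 0.45795537 -0.3247248   0.13398511] [ 0.43565051 -0.3455411   0.12529855] [ 0.49447468 -0.29240593  0.13974515]
(570, 690, 3)
```

View pics/scene0c.png

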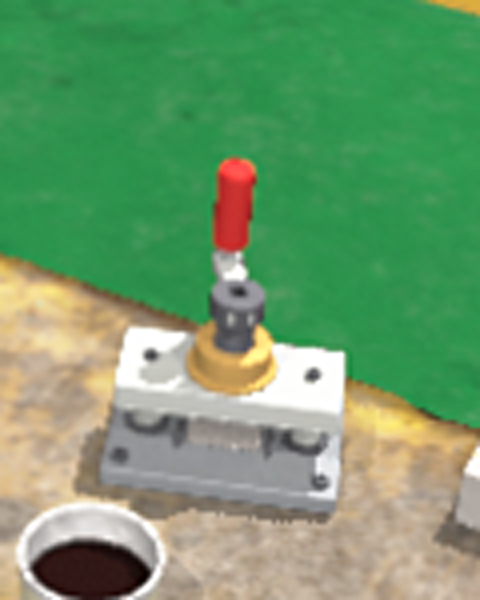

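View pics/top0c.png

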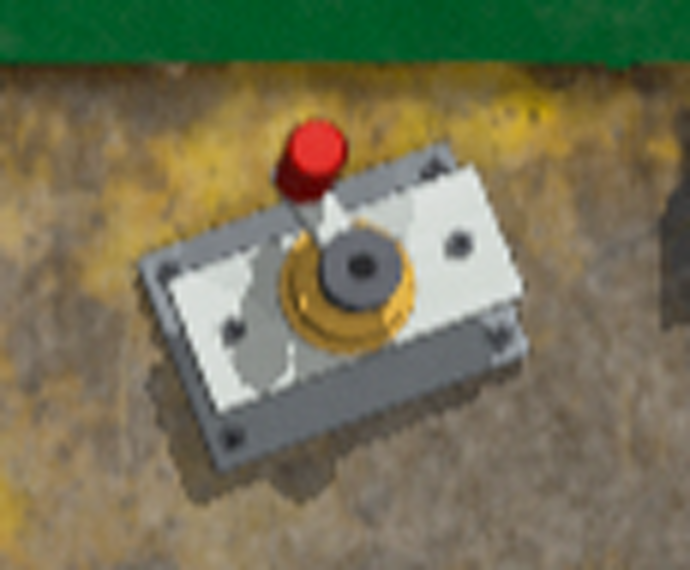

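Run:
```python
from h import *
m=camera_model("top");d=np.load("top0.npy");p=np.load("top0p.npy");P=cloud(m,d,m["T"])
M=np.zeros((400,640),bool);M[130:205,325:400]=1
# hub/crank top points
q=P[M&~red(p)&(P[...,2]>.127)&(P[...,2]<.142)]
h=np.array([.4897,-.3045])
r=np.linalg.norm(q[:,:2]-h,axis=1);
print("r from handle max",r.max(),len(q))
# fit: hub disc radius 18 at 45 from h; brute angle
best=[]
for a in np.arange(-np.pi,np.pi,.02):
    c=h+.045*np.array([np.cos(a),np.sin(a)])
    best.append(((np.linalg.norm(q[:,:2]-c,axis=1)<.0185).sum(),a,c))
best.sort(key=lambda b:-b[0])
print(best[:6])
# plate min area rect
q=P[M&(P[...,2]>.066)&(P[...,2]<.078)][:,:2].astype(np.float32)
print(cv2.minAreaRect(q*1000))
q=P[M&(P[...,2]>.088)&(P[...,2]<.1)]
print(circ(q),cv2.minEnclosingCircle((q[:,:2]*1000).astype(np.float32)))
q=P[(P[...,2]>.02)&(np.hypot(P[...,0]-.45,P[...,1]+.33)<.25)]
# neighbours
w=np.zeros((400,640),bool);w[100:300,240:560]=1
for z in (.03,.1,.15):print(z,(P[w&(P[...,2]>z)]).min(0),(P[w&(P[...,2]>z)]).max(0))
```

```text
r from handle max 0.061202635919801206 206
[(np.int64(153), np.float64(-2.5415926535897926), array([ 0.4525599 , -0.32990891])), (np.int64(152), np.float64(-2.5615926535897926), array([ 0.45205918, -0.32916108])), (np.int64(150), np.float64(-2.5215926535897926), array([ 0.45307547, -0.33064658])), (np.int64(149), np.float64(-2.5815926535897926), array([ 0.45157352, -0.32840338])), (np.int64(147), np.float64(-2.6015926535897926), array([ 0.45110311, -0.32763612])), (np.int64(147), np.float64(-2.5015926535897925), array([ 0.45360569, -0.33137379]))]
((453.78106689453125, -329.5980529785156), (64.07237243652344, 150.20223999023438), 20.58690643310547)
(array([ 0.45359168, -0.32972264]), np.float64(0.02152794505204852)) ((452.99237060546875, -329.206298828125), 25.30032730102539)
0.03 [ 0.0932825  -0.8639644   0.03001418] [0.59356143 0.00682882 0.38427829]
0.1 [ 0.11821905 -0.82507802  0.10004747] [ 0.59356143 -0.00498028  0.38427829]
0.15 [ 0.11967079 -0.79149164  0.15006563] [ 0.58185557 -0.01547491  0.38427829]
```

The axis is about (0.453, -0.330) and the handle about (0.490, -0.3045). They are 44 mm apart, and the plate measures 64 x 150 mm, so both agree with the given sizes. Next I check for obstacles on the way over.

Run:
```python
from h import *
Qs=[]
for n in("scene","top"):
    m=camera_model(n);d=np.load(n+"0.npy");P=cloud(m,d,m["T"]).reshape(-1,3);Qs.append(P[np.isfinite(P[:,0])])
Q=np.vstack(Qs);r=np.hypot(Q[:,0],Q[:,1]);a=np.degrees(np.arctan2(Q[:,1],Q[:,0]))
print("az: maxz in r bins .3-.4,.4-.5,.5-.6,.6-.7,.7-.8")
for az in range(-50,90,6):
    row=[]
    for r0 in (.3,.4,.5,.6,.7,.8):
        z=Q[(a>=az)&(a<az+6)&(r>=r0)&(r<r0+.1)&(Q[:,2]<1.2),2]
        row.append(round(float(np.max(z)),3) if len(z) else None)
    print(az,row)
print(toolT(observe()))
```

```text
az: maxz in r bins .3-.4,.4-.5,.5-.6,.6-.7,.7-.8
-50 [0.065, 0.064, 0.017, 0.05, 0.151, 0.154]
-44 [0.005, 0.02, 0.132, 0.085, 0.143, None]
-38 [0.012, 0.079, 0.206, 0.077, 0.003, -0.713]
-32 [0.032, 0.074, 0.205, 0.005, None, -0.708]
-26 [0.034, 0.007, 0.005, 0.006, None, -0.705]
-20 [0.033, 0.264, 0.007, 0.002, -0.711, -0.707]
-14 [0.006, 0.266, 0.005, None, -0.707, -0.706]
-8 [0.383, 0.386, 0.005, None, -0.709, -0.706]
-2 [0.387, 0.386, 0.005, None, -0.707, -0.706]
4 [0.266, 0.264, 0.006, None, -0.708, -0.706]
10 [0.26, 0.264, 0.129, None, -0.708, -0.706]
16 [0.035, 0.032, 0.074, 0.0, -0.71, -0.699]
22 [0.037, 0.034, 0.002, 0.007, 0.001, -0.708]
28 [0.006, 0.004, 0.005, 0.16, 0.281, 0.358]
34 [0.005, 0.005, 0.006, 0.145, 0.24, 0.009]
40 [0.004, 0.006, 0.016, 0.008, 0.006, 0.006]
46 [0.006, 0.007, 0.016, 0.007, 0.006, 0.007]
52 [0.006, 0.007, 0.014, 0.008, 0.007, 0.006]
58 [0.008, 0.006, 0.007, 0.468, 0.009, 0.006]
64 [0.569, 0.542, 0.54, 0.516, 0.34, 0.051]
70 [0.565, 0.528, 0.494, 0.465, 0.307, 0.012]
76 [0.564, 0.529, 0.487, 0.006, 0.005, 0.003]
82 [0.571, 0.005, 0.007, 0.006, 0.002, None]
88 [0.578, 0.007, 0.006, 0.007, 0.012, 0.013]
[[-9.31666793e-01  3.63312410e-01 -1.03929717e-03  2.44908144e-01]
 [ 3.63313786e-01  9.31664932e-01 -1.88363355e-03  6.28361133e-01]
 [ 2.83929278e-04 -2.13250982e-03 -9.99997686e-01  2.30057617e-01]
 [ 0.00000000e+00  0.00000000e+00  0.00000000e+00  1.00000000e+00]]
```

>>> servo_tool(
  rows=[1,0,0,-0.05,0,1,0,0,-0.05,0,1,0,0,-0.05,0,1,0,0,-0.05,0.1,1,0,0,-0.05,0.14,1,0,0,-0.03,0.14],
)

```text
clock: 0.7
position: [0.2445, 0.6277, 0.5034]
ee_rot: [-1.171, -2.91, 0.047]
ft_force: [0.5, 1.1, 1.1]
finger_gap: 1.001
```

```bash
cat > plan.py <<'E'
from h import *
import sys
# simulate rows from current pose to target xyz with yaw turn total (about tool z), n rows
def plan(wps,turns,newstep=.048):
    s=observe();T=toolT(s);p=T[:3,3].copy();Rm=T[:3,:3]
    out=[]
    for w,tt in zip(wps,turns):
        w=np.array(w);d=w-p;n=int(max(np.ceil(np.linalg.norm(d)/newstep),np.ceil(abs(tt)/.14),1))
        for i in range(n):
            loc=Rm.T@(d/n);out.append([*np.round(loc,4),round(tt/n,3)])
            Rm=Rm@R.from_rotvec([0,0,tt/n]).as_matrix()
        p=w
    return out
E
python3 - <<'E'
from plan import *
s=observe();print(s["position"],s["joints"].round(3),s["clock"])
for r in plan([[.50,.05,.47],[.49,-.3045,.40]],[1.0,.40]):print(r)
E
```

```text
[0.24453246 0.62771642 0.50339089] [1.049 0.243 1.147 0.    1.781 0.243] 0.7
[np.float64(-0.0417), np.float64(-0.017), np.float64(0.0032), 0.071]
[np.float64(-0.0428), np.float64(-0.014), np.float64(0.0032), 0.071]
[np.float64(-0.0437), np.float64(-0.0109), np.float64(0.0032), 0.071]
[np.float64(-0.0444), np.float64(-0.0078), np.float64(0.0032), 0.071]
[np.float64(-0.0448), np.float64(-0.0046), np.float64(0.0032), 0.071]
[np.float64(-0.045), np.float64(-0.0014), np.float64(0.0032), 0.071]
[np.float64(-0.045), np.float64(0.0018), np.float64(0.0032), 0.071]
[np.float64(-0.0448), np.float64(0.0051), np.float64(0.0032), 0.071]
[np.float64(-0.0443), np.float64(0.0082), np.float64(0.0032), 0.071]
[np.float64(-0.0436), np.float64(0.0114), np.float64(0.0032), 0.071]
[np.float64(-0.0427), np.float64(0.0145), np.float64(0.0032), 0.071]
[np.float64(-0.0415), np.float64(0.0175), np.float64(0.0032), 0.071]
[np.float64(-0.0402), np.float64(0.0204), np.float64(0.0032), 0.071]
[np.float64(-0.0386), np.float64(0.0232), np.float64(0.0032), 0.071]
[np.float64(-0.0435), np.float64(0.0074), np.float64(0.0099), 0.05]
[np.float64(-0.043), np.float64(0.0096), np.float64(0.0099), 0.05]
[np.float64(-0.0425), np.float64(0.0117), np.float64(0.0099), 0.05]
[np.float64(-0.0419), np.float64(0.0138), np.float64(0.0099), 0.05]
[np.float64(-0.0411), np.float64(0.0159), np.float64(0.0099), 0.05]
[np.float64(-0.0403), np.float64(0.0179), np.float64(0.0099), 0.05]
[np.float64(-0.0393), np.float64(0.0199), np.float64(0.0099), 0.05]
[np.float64(-0.0383), np.float64(0.0219), np.float64(0.0099), 0.05]
```

>>> servo_tool(
  rows=[1,-0.042,-0.017,0.002,0.07,1,-0.043,-0.014,0.002,0.07,1,-0.044,-0.011,0.002,0.07,1,-0.044,-0.008,0.002,0.07,1,-0.045,-0.005,0.002,0.07,1,-0.045,-0.001,0.002,0.07,1,-0.045,0.002,0.002,0.07,1,-0.045,0.005,0.002,0.07,1,-0.044,0.008,0.002,0.07,1,-0.044,0.011,0.002,0.07,1,-0.043,0.014,0.002,0.07,1,-0.042,0.017,0.002,0.07],
)

```text
clock: 1.9
position: [0.4634, 0.1173, 0.4857]
ee_rot: [2.283, 2.15, -0.04]
ft_force: [0.5, -0.0, -0.7]
finger_gap: 1.002
```

Run:
```python
from plan import *
s=observe();print(s["position"],s["joints"].round(3),s["clock"])
for r in plan([[.49,-.3045,.38]],[.6]):print([float(x) for x in r])
```

```text
[0.46336072 0.11734106 0.48570316] [ 0.046 -0.221  1.647 -0.021  1.732  0.103] 1.9
[-0.0417, 0.0053, 0.0114, 0.06]
[-0.0413, 0.0078, 0.0114, 0.06]
[-0.0408, 0.0103, 0.0114, 0.06]
[-0.0401, 0.0127, 0.0114, 0.06]
[-0.0392, 0.0151, 0.0114, 0.06]
[-0.0383, 0.0174, 0.0114, 0.06]
[-0.0371, 0.0197, 0.0114, 0.06]
[-0.0359, 0.0219, 0.0114, 0.06]
[-0.0345, 0.024, 0.0114, 0.06]
[-0.033, 0.026, 0.0114, 0.06]
```

>>> servo_tool(
  rows=[1,-0.042,0.005,0,0.06,1,-0.041,0.008,0,0.06,1,-0.041,0.01,0,0.06,1,-0.04,0.013,0,0.06,1,-0.039,0.015,0.01,0.06,1,-0.038,0.017,0.02,0.06,1,-0.037,0.02,0.02,0.06,1,-0.036,0.022,0.025,0.06,1,-0.035,0.024,0.025,0.06,1,-0.033,0.026,0.01,0.06,1,0,0,0,0],
)

```text
clock: 3.0
position: [0.4807, -0.3246, 0.3736]
ee_rot: [2.839, 1.331, -0.042]
ft_force: [-0.1, -0.1, -0.5]
finger_gap: 1.0
```

Run:
```python
from plan import *
s=observe();print(s["position"],s["joints"].round(3),s["clock"])
for r in plan([[.49,-.3045,.30]],[0]):print([float(x) for x in r])
T=toolT(s);print(T.round(4))
m=camera_model("wrist");p,d=capture("wrist");P=cloud(m,d,T@m["mount"])
cv2.imwrite("pics/w1.png",p[:,:,::-1])
r=red(p)&(P[...,2]>.13)&(P[...,2]<.22);Q=P[r];t=Q[Q[:,2]>.197]
print(len(Q),Q.min(0),Q.max(0),"top",t.mean(0),np.ptp(t,0), cv2.minEnclosingCircle((t[:,:2]*1000).astype(np.float32)))
for lo,hi in [(.066,.078),(.088,.1),(.128,.14)]:
    q=P[~r&(P[...,2]>lo)&(P[...,2]<hi)&(np.hypot(P[...,0]-.453,P[...,1]+.33)<.1)]
    if len(q):print(lo,len(q),np.median(q,0),cv2.minAreaRect((q[:,:2]*1000).astype(np.float32)),cv2.minEnclosingCircle((q[:,:2]*1000).astype(np.float32)))
```

```text
[ 0.48068882 -0.32462443  0.37356965] [-0.757  0.009  1.632 -0.027  1.506 -0.061] 3.0
[0.0117, -0.0026, 0.0365, 0.0]
[0.0117, -0.0026, 0.0365, 0.0]
[[ 0.6394  0.7686 -0.0219  0.4807]
 [ 0.7684 -0.6397 -0.0163 -0.3246]
 [-0.0266 -0.0064 -0.9996  0.3736]
 [ 0.      0.      0.      1.    ]]
202 [ 0.47962527 -0.31066519  0.1579572 ] [ 0.50424021 -0.29015658  0.20180257] top [ 0.49429073 -0.29640849  0.19933449] [0.02259565 0.02050861 0.00474293] ((491.7367858886719, -301.8094787597656), 11.731279373168945)
0.066 3760 [ 0.45514295 -0.30593226  0.07090596] ((454.51055908203125, -328.2236328125), (64.54671478271484, 149.7258758544922), 20.593660354614258) ((454.43646240234375, -327.62506103515625), 80.314697265625)
0.088 318 [ 0.45690736 -0.31265925  0.09364261] ((456.79608154296875, -325.3254089355469), (39.464473724365234, 51.029239654541016), 41.355289459228516) ((454.24310302734375, -327.72088623046875), 25.809701919555664)
0.128 767 [ 0.45568386 -0.32649051  0.13343434] ((468.262939453125, -314.09832763671875), (73.25680541992188, 35.109134674072266), 44.036014556884766) ((470.6755065917969, -317.0007019042969), 37.156410217285156)
```

View pics/w1.png

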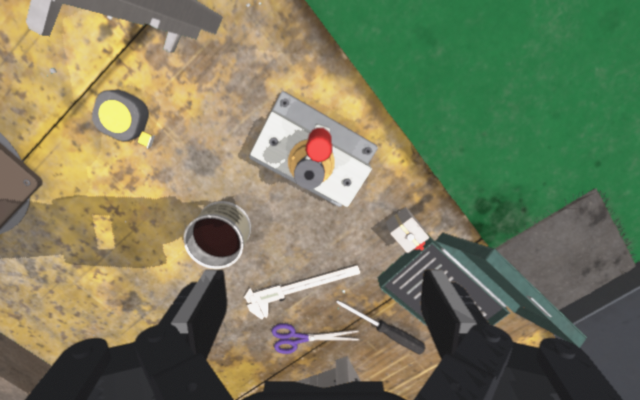

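The wrist picture shows the handle top at (319,138) and the hub at (312,175). It puts the axis at about (0.4545, -0.328), within 2 mm of the top camera. I'll use axis (0.454, -0.329) and handle (0.491, -0.303).

Run:
```python
from plan import *
for r in plan([[.491,-.303,.26],[.491,-.303,.157]],[0,0],.035):print([float(x) for x in r])
```

```text
[0.0061, -0.001, 0.0284, 0.0]
[0.0061, -0.001, 0.0284, 0.0]
[0.0061, -0.001, 0.0284, 0.0]
[0.0061, -0.001, 0.0284, 0.0]
[0.0009, 0.0002, 0.0343, 0.0]
[0.0009, 0.0002, 0.0343, 0.0]
[0.0009, 0.0002, 0.0343, 0.0]
```

>>> servo_tool(
  rows=[1,0.008,-0.001,0.026,0,1,0.008,-0.001,0.026,0,1,0.007,-0.001,0.026,0,1,0.005,-0.001,0.026,0,1,0,0,0,0,1,0,0,0,0],
)

```text
clock: 3.65
position: [0.4959, -0.2944, 0.2717]
ee_rot: [2.829, 1.343, -0.033]
ft_force: [-0.3, 0.6, 0.5]
finger_gap: 1.007
```

Run:
```python
from plan import *
s=observe();print(s["position"],s["clock"],s["ft_force"])
for r in plan([[.491,-.303,.157]],[0],.025):print([float(x) for x in r])
```

```text
[ 0.49589842 -0.29444555  0.27173235] 3.65 [-0.33424441  0.63912087  0.47254687]
[-0.0014, 0.0003, 0.023, 0.0]
[-0.0014, 0.0003, 0.023, 0.0]
[-0.0014, 0.0003, 0.023, 0.0]
[-0.0014, 0.0003, 0.023, 0.0]
[-0.0014, 0.0003, 0.023, 0.0]
```

>>> servo_tool(
  rows=[1,-0.005,0,0.015,0,1,-0.003,0,0.025,0,1,0,0,0.025,0,1,0,0,0.025,0,1,0,0,0.015,0,1,0,0,0,0],
)

```text
clock: 4.25
position: [0.4925, -0.3071, 0.1722]
ee_rot: [2.813, 1.338, -0.023]
ft_force: [-0.2, 0.8, 0.1]
finger_gap: 1.003
```

Run:
```python
from plan import *
s=observe();print(s["position"],s["clock"],s["ft_force"],s["joints"].round(3))
T=toolT(s);g=T[:3,3]-.019*T[:3,2];print("grasp",g,T[:3,:3].T@(np.array([.491,-.303,.176])-g))
```

```text
[ 0.492502   -0.30708196  0.17224883] 4.25 [-0.20872621  0.76928807  0.14507974] [-0.722  0.128  1.874 -0.027  1.121 -0.027]
grasp [ 0.49253854 -0.30650933  0.19124016] [ 0.0021244  -0.00367462  0.01513041]
```

>>> servo_tool(
  rows=[1,0.002,-0.003,0.008,0,1,0.001,-0.001,0.008,0,1,0,0,0,0],
)

```text
clock: 4.55
position: [0.4925, -0.3039, 0.1582]
ee_rot: [2.809, 1.335, -0.02]
ft_force: [-1.1, 0.1, -0.4]
finger_gap: 1.002
```

Run:
```python
from plan import *
s=observe();print(s["position"],s["clock"],s["ft_force"],s["joints"].round(3))
T=toolT(s);g=T[:3,3]-.019*T[:3,2];print("grasp",g,T[:3,:3].T@(np.array([.491,-.303,.176])-g))
T=toolT(s);m=camera_model("wrist");p,d=capture("wrist");P=cloud(m,d,T@m["mount"])
cv2.imwrite("pics/w2.png",p[:,:,::-1])
```

```text
[ 0.49249671 -0.30389268  0.1581919 ] 4.55 [-1.07376822  0.0881852  -0.40628392] [-0.718  0.137  1.892 -0.027  1.089 -0.022]
grasp [ 0.49245645 -0.30325277  0.17718108] [-0.00069449 -0.00131592  0.00116881]
```

View pics/w2.png

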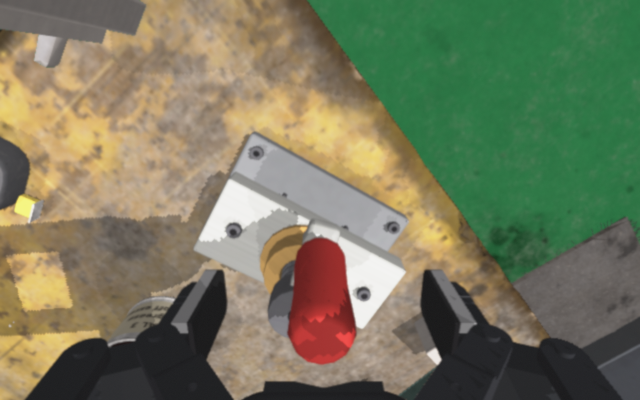

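The handle, at (322,300), is centred between the fingers. Closing now.

>>> servo_tool(
  rows=[0,0,0,0,0,0,0,0,0,0,0,0,0,0,0,0,0,0,0,0,0,0,0,0,0,0,0,0,0,0,0,0,0,0,0,0,0,0,0,0],
  newtons=40,
)

```text
clock: 5.4
position: [0.4935, -0.3052, 0.1615]
ee_rot: [2.805, 1.334, -0.018]
ft_force: [-0.5, 0.4, -1.0]
finger_gap: 0.28
```

```bash
cat > obs.py <<'E'
from plan import *
import sys
C=np.array([.454,-.329])
def hubz(save=None):
    s=observe();T=toolT(s);out={}
    for n in("wrist","scene","top"):
        m=camera_model(n)
        if n=="wrist":T=toolT(observe())
        p,d=capture(n);P=cloud(m,d,T@m["mount"] if n=="wrist" else m["T"])
        if save:cv2.imwrite(f"pics/{save}_{n}.png",p[:,:,::-1])
        rr=np.hypot(P[...,0]-C[0],P[...,1]-C[1])
        p=p.astype(int);grey=(p.max(-1)-p.min(-1)<30)&(p.max(-1)<150)
        q=P[(rr<.016)&(P[...,2]>.100)&(P[...,2]<.15)&grey]
        z=q[q[:,2]>np.percentile(q[:,2],30),2] if len(q) else []
        out[n]=(len(q),round(float(np.median(z))*1e3,2) if len(q) else None, round(float(np.percentile(q[:,2],90))*1e3,2) if len(q) else None)
    return out
def state():
    s=observe();T=toolT(s);g=T[:3,3]-.019*T[:3,2];v=g[:2]-C
    print("t",round(s["clock"],2),"grasp",g.round(4),"phi",round(np.degrees(np.arctan2(v[1],v[0])),1),"r",round(np.hypot(*v)*1e3,1),"F",s["ft_force"].round(1),"gap",round(s["finger_gap"],3),"q",s["joints"].round(2))
    return s,T,g
def arc(dphi,n,r=.045,z=None):
    # chord rows around C from current grasp's angle
    s,T,g=state();v=g[:2]-C;a=np.arctan2(v[1],v[0]);p=g.copy()
    for i in range(n):
        a2=a+(i+1)*dphi/n
        w=np.array([*(C+r*np.array([np.cos(a2),np.sin(a2)])),g[2] if z is None else g[2]+(z-g[2])*(i+1)/n])
        print((T[:3,:3].T@(w-p)*1e3).round(1).tolist());p=w
E
python3 - <<'E'
from obs import *
state();print(hubz("h0"))
E
```

```text
t 5.4 grasp [ 0.4934 -0.3045  0.1804] phi 31.9 r 46.4 F [-0.5  0.4 -1. ] gap 0.28 q [-0.72  0.13  1.89 -0.03  1.09 -0.02]
{'wrist': (0, None, None), 'scene': (63, 133.32, 134.58), 'top': (44, 135.56, 136.69)}
```

Run:
```python
from obs import *
arc(np.radians(40),5,z=.177)
```

```text
t 5.55 grasp [ 0.4934 -0.3045  0.1804] phi 31.9 r 46.4 F [-0.3 -0.8 -0.2] gap 0.286 q [-0.72  0.13  1.89 -0.03  1.09 -0.02]
[0.3, -6.5, 0.5]
[0.8, -6.2, 0.5]
[-0.1, -6.3, 0.5]
[-1.0, -6.2, 0.5]
[-1.8, -6.0, 0.6]
```

View pics/h0_top.png

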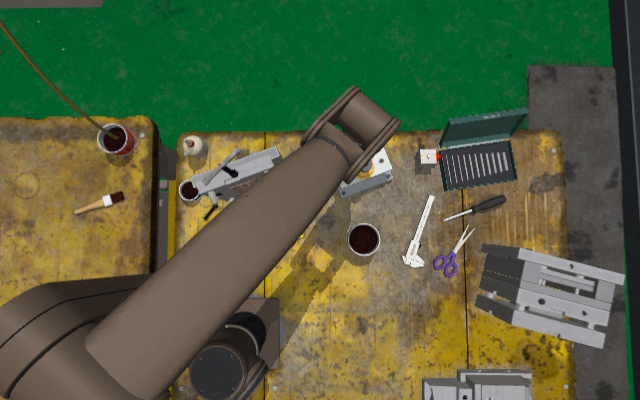

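View pics/h0_scene.png

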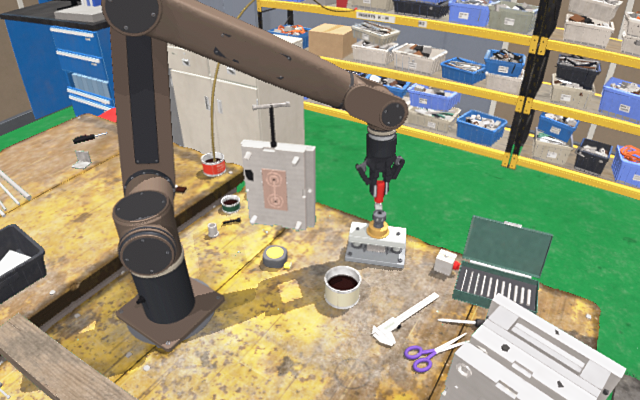

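The scene view shows the fingers holding the handle at (380,190) and the hub visible at (379,215). Starting the backward turn.

>>> servo_tool(
  rows=[0,0.0005,-0.0065,0.001,0,0,0.0005,-0.006,0.001,0,0,0,-0.006,0.001,0,0,-0.001,-0.006,0.001,0,0,-0.002,-0.006,0.001,0],
)

```text
clock: 6.05
position: [0.4718, -0.2868, 0.1578]
ee_rot: [2.797, 1.329, -0.001]
ft_force: [3.9, 2.3, 1.0]
finger_gap: 0.282
```

```bash
cat > hz.py <<'E'
from obs import *
import sys
def hub(save=None):
    m=camera_model("scene");p,d=capture("scene");P=cloud(m,d,m["T"])
    rr=np.hypot(P[...,0]-C[0]+0.000,P[...,1]-C[1])
    if save:
        c=cv2.resize(p[140:280,310:450],None,fx=4,fy=4,interpolation=cv2.INTER_CUBIC);cv2.imwrite(f"pics/{save}.png",c[:,:,::-1])
    p=p.astype(int);grey=(p.max(-1)-p.min(-1)<30)
    q=P[(rr<.016)&(P[...,2]>.108)&(P[...,2]<.145)&grey][:,2]
    t=np.sort(q)[-35:] if len(q)>=35 else q
    print("hub n",len(q),"pct",(np.percentile(q,[50,60,70,80,90])*1e3).round(1) if len(q) else None)
E
python3 - <<'E'
from hz import *
hub("s1");arc(np.radians(48),6,z=.177)
E
```

```text
hub n 72 pct [134.7 135.  135.4 135.8 136.3]
t 6.1 grasp [ 0.4702 -0.2854  0.1762] phi 69.6 r 46.5 F [0.9 1.3 0.6] gap 0.282 q [-0.72  0.07  1.97 -0.02  1.07 -0.03]
[-3.8, -5.3, -0.2]
[-3.2, -5.4, -0.3]
[-3.9, -4.9, -0.2]
[-4.6, -4.3, -0.2]
[-5.1, -3.6, -0.2]
[-5.6, -2.9, -0.1]
```

>>> servo_tool(
  rows=[0,-0.003,-0.005,0.0005,0,0,-0.0035,-0.005,0.0005,0],
)

```text
clock: 6.3
position: [0.459, -0.2835, 0.1568]
ee_rot: [2.801, 1.33, 0.002]
ft_force: [5.0, 2.6, 4.0]
finger_gap: 0.286
```

Run:
```python
from hz import *
hub("s2");arc(np.radians(32),4,z=.177)
```

```text
hub n 75 pct [134.7 135.1 135.3 135.9 136.7]
t 6.35 grasp [ 0.4577 -0.2826  0.1757] phi 85.4 r 46.6 F [2.  4.4 6. ] gap 0.279 q [-0.73  0.04  2.   -0.02  1.07 -0.04]
[-5.2, -4.0, -0.4]
[-4.6, -4.3, -0.4]
[-5.1, -3.6, -0.4]
[-5.6, -2.9, -0.3]
```

View pics/s2.png

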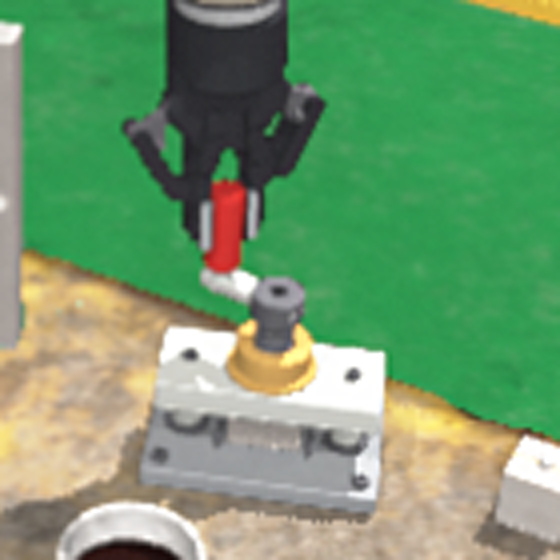

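The hub is still high. There's about 6 N pushing up on the tool, so the hand is slightly low. I'll raise it 3 mm and go on.

>>> servo_tool(
  rows=[0,-0.005,-0.004,-0.0015,0,0,-0.005,-0.004,-0.0015,0],
)

```text
clock: 6.55
position: [0.4438, -0.2842, 0.1589]
ee_rot: [2.806, 1.334, -0.003]
ft_force: [3.2, 0.5, -0.1]
finger_gap: 0.284
```

Run:
```python
from hz import *
hub("s3");arc(np.radians(32),4,z=.179)
```

```text
hub n 64 pct [128.4 128.7 129.  129.3 129.5]
t 6.6 grasp [ 0.4427 -0.2839  0.1779] phi 104.0 r 46.5 F [-0.4  0.5 -1.1] gap 0.286 q [-0.76  0.02  2.02 -0.02  1.07 -0.06]
[-6.2, -2.2, -0.2]
[-5.7, -2.6, -0.3]
[-6.0, -1.8, -0.2]
[-6.2, -1.0, -0.2]
```

The screw has dropped. The hub top went from about 136.5 to 129.3 mm, and the drop came between 85° and 104° of crank angle, so about 95°. Now I turn forward, aiming for 95° - 360°.

Run:
```python
from hz import *
arc(np.radians(-80),8,r=.046,z=.1765)
```

```text
t 6.6 grasp [ 0.4427 -0.2839  0.1779] phi 104.0 r 46.5 F [-0.4  0.5 -1.1] gap 0.286 q [-0.76  0.02  2.02 -0.02  1.07 -0.06]
[5.7, 5.8, 0.2]
[5.0, 6.3, 0.3]
[3.8, 7.1, 0.3]
[2.5, 7.6, 0.4]
[1.2, 7.9, 0.4]
[-0.2, 8.0, 0.4]
[-1.6, 7.8, 0.4]
[-3.0, 7.4, 0.5]
```

>>> servo_tool(
  rows=[0,0.0055,0.006,0.0005,0,0,0.005,0.0065,0.0005,0,0,0.004,0.007,0.0005,0,0,0.0025,0.0075,0.0005,0,0,0.001,0.008,0.0005,0,0,0,0.008,0.0005,0,0,-0.0015,0.008,0.0005,0,0,-0.003,0.0075,0.0005,0],
)

```text
clock: 7.4
position: [0.4967, -0.3108, 0.1514]
ee_rot: [2.817, 1.341, -0.021]
ft_force: [-3.3, 0.7, 0.5]
finger_gap: 0.282
```

Run:
```python
from hz import *
hub("s4");arc(np.radians(-80),8,r=.0455,z=.1755)
```

```text
hub n 68 pct [126.9 127.2 127.6 128.  129.2]
t 7.45 grasp [ 0.4973 -0.3119  0.1707] phi 21.6 r 46.5 F [-2.1 -0.9  1.1] gap 0.283 q [-0.72  0.17  1.87 -0.02  1.09 -0.03]
[-5.4, 6.0, -0.4]
[-5.6, 5.7, -0.4]
[-6.5, 4.6, -0.4]
[-7.2, 3.4, -0.4]
[-7.6, 2.2, -0.4]
[-7.9, 0.8, -0.4]
[-7.9, -0.6, -0.4]
[-7.7, -2.0, -0.5]
```

>>> servo_tool(
  rows=[0,-0.0055,0.006,-0.0003,0,0,-0.0055,0.0055,-0.0003,0,0,-0.0065,0.0045,-0.0003,0,0,-0.007,0.0035,-0.0003,0,0,-0.0075,0.002,-0.0003,0,0,-0.008,0.001,-0.0003,0,0,-0.008,-0.0005,-0.0003,0,0,-0.0075,-0.002,-0.0003,0],
)

```text
clock: 8.25
position: [0.4758, -0.3691, 0.1537]
ee_rot: [2.826, 1.341, -0.016]
ft_force: [-0.6, 6.6, -0.0]
finger_gap: 0.283
```

Run:
```python
from hz import *
hub("s5");arc(np.radians(-80),8,r=.045,z=.173)
```

```text
hub n 74 pct [125.5 125.7 126.  126.5 127.3]
t 8.3 grasp [ 0.4747 -0.3693  0.1726] phi -62.8 r 45.3 F [-2.7  4.5 -0.4] gap 0.279 q [-0.82  0.2   1.83 -0.02  1.1  -0.13]
[-6.8, -4.0, 0.0]
[-6.1, -4.9, 0.0]
[-5.2, -5.9, -0.0]
[-4.1, -6.7, -0.0]
[-2.9, -7.3, -0.1]
[-1.6, -7.7, -0.1]
[-0.2, -7.8, -0.1]
[1.2, -7.8, -0.1]
```

```bash
sed -i 's/^C=.*/C=np.array([.4547,-.3281])/' obs.py
python3 - <<'E'
from hz import *
arc(np.radians(-80),8,r=.045,z=.1725)
E
```

```text
t 8.3 grasp [ 0.4747 -0.3693  0.1726] phi -64.0 r 45.8 F [-2.7  4.5 -0.4] gap 0.279 q [-0.82  0.2   1.83 -0.02  1.1  -0.13]
[-6.5, -4.6, 0.1]
[-6.0, -5.0, 0.1]
[-5.1, -6.0, 0.1]
[-3.9, -6.8, 0.0]
[-2.7, -7.4, 0.0]
[-1.4, -7.7, -0.0]
[-0.0, -7.8, -0.0]
[1.3, -7.7, -0.1]
```

>>> servo_tool(
  rows=[0,-0.0065,-0.0045,0.0002,0,0,-0.006,-0.005,0.0002,0,0,-0.005,-0.006,0.0002,0,0,-0.004,-0.007,0.0002,0,0,-0.0025,-0.0075,0.0002,0,0,-0.0015,-0.0075,0.0002,0,0,0,-0.008,0.0002,0,0,0.0015,-0.0075,0.0002,0],
)

```text
clock: 9.1
position: [0.4193, -0.3574, 0.1547]
ee_rot: [2.813, 1.329, 0.001]
ft_force: [5.1, 0.6, -1.0]
finger_gap: 0.281
```

Run:
```python
from hz import *
hub("s6");arc(np.radians(-80),8,r=.045,z=.1725)
```

```text
hub n 3 pct [124.4 124.8 125.1 125.4 125.7]
t 9.15 grasp [ 0.4182 -0.3557  0.1734] phi -142.9 r 45.7 F [ 2.2  3.1 -1.8] gap 0.282 q [-0.89  0.07  1.97 -0.01  1.07 -0.2 ]
[3.2, -7.3, -0.1]
[3.7, -6.9, -0.1]
[4.9, -6.1, -0.1]
[5.9, -5.2, -0.1]
[6.7, -4.1, -0.1]
[7.3, -2.9, -0.1]
[7.7, -1.6, -0.0]
[7.8, -0.2, 0.0]
```

View pics/s6.png

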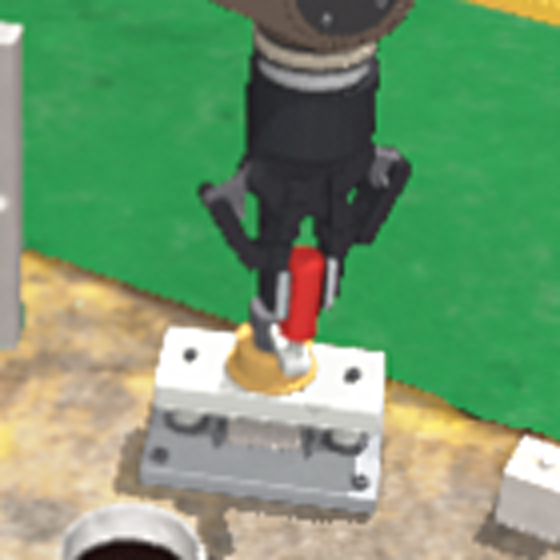

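The crank has been followed round to -143° and the handle is still well gripped at (305,290) in the crop. About 121° remain.

>>> servo_tool(
  rows=[0,0.003,-0.0075,0,0,0,0.0035,-0.007,0,0,0,0.005,-0.006,0,0,0,0.006,-0.005,0,0,0,0.0065,-0.004,0,0,0,0.0075,-0.003,0,0,0,0.0075,-0.0015,0,0,0,0.008,0,0,0],
)

```text
clock: 9.95
position: [0.4197, -0.2986, 0.1538]
ee_rot: [2.804, 1.329, -0.015]
ft_force: [-0.4, -3.3, -1.0]
finger_gap: 0.279
```

Run:
```python
from hz import *
hub("s7");arc(np.radians(-40),4,r=.045,z=.1725)
```

```text
hub n 59 pct [122.2 122.7 123.  123.6 124. ]
t 10.0 grasp [ 0.4204 -0.2969  0.1727] phi 137.7 r 46.4 F [ 1.9 -0.1 -0.5] gap 0.286 q [-0.8  -0.    2.05 -0.02  1.06 -0.11]
[7.7, 2.5, -0.1]
[7.5, 2.4, -0.1]
[6.9, 3.7, -0.0]
[6.2, 4.8, 0.0]
```

>>> servo_tool(
  rows=[0,0.0075,0.0025,0,0,0,0.0075,0.0025,0,0,0,0.007,0.0035,0,0,0,0.006,0.005,0,0,0,0.001,0.001,0,0,0,0,0,0,0,0,0,0,0,0],
)

```text
clock: 10.7
position: [0.4512, -0.2825, 0.1518]
ee_rot: [2.808, 1.335, -0.022]
ft_force: [-1.2, -1.8, -0.3]
finger_gap: 0.283
```

Run:
```python
from hz import *
hub("s8");arc(np.radians(-8),1,r=.045,z=.1725)
```

```text
hub n 60 pct [121.4 121.6 122.  122.2 122.8]
t 10.75 grasp [ 0.4512 -0.2819  0.1708] phi 94.4 r 46.4 F [-1.2 -1.2 -0.8] gap 0.28 q [-0.74  0.04  2.01 -0.03  1.07 -0.04]
[2.9, 5.8, -1.6]
```

View pics/s8.png

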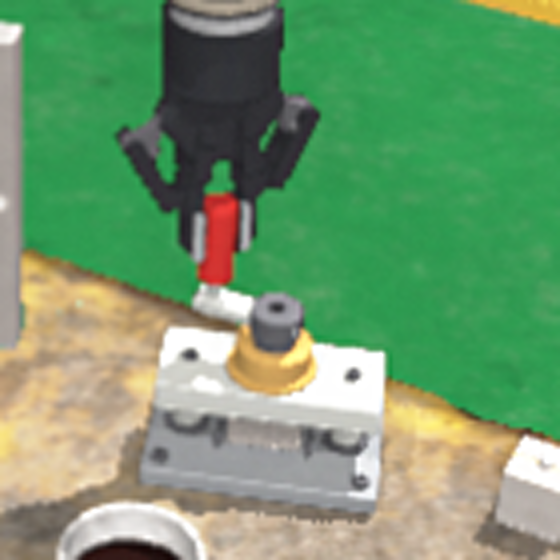

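>>> servo_tool(
  rows=[0,0,0,0,0,0,0,0,0,0],
)

```text
clock: 10.95
position: [0.4511, -0.2826, 0.1519]
ee_rot: [2.808, 1.334, -0.021]
ft_force: [-0.5, -1.4, -1.0]
finger_gap: 0.281
```

Run:
```python
from hz import *
s,_,_=state();print(abs(s["qd"]).max());hub("s9")
p,d=capture("scene");p0=np.load("scene0p.npy").astype(int)
for n,(x0,y0,x1,y1) in dict(tin=(320,262,365,310),magnet=(430,245,462,280),oiler=(205,220,220,240)).items():
    print(n,np.abs(p[y0:y1,x0:x1].astype(int)-p0[y0:y1,x0:x1]).mean())
print(hand_in())
```

```text
t 10.95 grasp [ 0.4511 -0.282   0.1709] phi 94.5 r 46.3 F [-0.5 -1.4 -1. ] gap 0.281 q [-0.74  0.04  2.01 -0.03  1.07 -0.04]
0.0028705924162635518
hub n 63 pct [121.7 122.1 122.4 122.5 123.2]
tin 12.820833333333333
magnet 5.947619047619048
oiler 7.423333333333333
the job is handed in; nothing more can be done
None
```

I gripped the red handle and turned the screw backward until it dropped into the thread. Then I turned it forward one full turn and handed in at about 11 s, still holding the handle.

- **Drop:** the hub top fell from about 136.5 mm to 129.3 mm. It happened while the crank was between about 86° and 105°. I took the middle, so the drop angle is uncertain by about 10°.
- **One turn:** the crank finished at 94.5°, which is 352° to 371° forward of the drop. The hub top is at about 122.4 mm, 14 mm below the crest, as one turn should give.
- **At the end:** the joints were almost still (under 0.003 rad/s), the handle was gripped, and the force readings were below 2 N.
- **Forces:** the highest reading during the turning was about 7 N. Early in the backward turn the hand pressed down on the handle with about 6 N, so I raised it 3 mm.
- **Bystanders:** the arm did not go near the oiler, tin or magnet block. My before-and-after picture check was inconclusive: the tin and magnet block areas changed a little (mean 13 and 6 grey levels, perhaps shadow or noise). The patch I compared for the oiler was probably not on the oiler, so its place rests on the arm's path alone.

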